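# Third hand for brazing a vent cowl

## Robot

A 6-joint arm with a two-finger parallel gripper is mounted at the origin on the work surface. World frame = base frame: x ahead of the robot, y to its left, z up, the work surface at z = 0. Lengths are in m, angles in degrees, forces in N, time in s.
With the tool pointing down it reaches from about 0.3 to 0.75 m from the base axis. Payload 8.5 kg.
Tool frame: the origin (TCP) lies at the very end of the fingers, on their centre line; the grasp point (between the pads) lies 19 mm behind it (env.grip_point_offset is the distance from the TCP to the grasp point, in m); z points along the fingers, y is the direction in which the jaws open and shut (so a half turn about z gives the same grasp; the last joint's range is limited). The gripper opens to 85 mm and grips with 20 to 120 N. Pads are 22 mm wide; open, the fingers measure 114 mm over their backs; the gripper's body (76 mm by 85 mm) begins 54 mm behind the grasp point. The pads swing forward as they close: fully open they stand 13 mm farther back than shut.
Start: joints at [-87.279, 21.807, 74.336, -0, 83.858, -12.336], TCP at [0.143, -0.531, 0.231] pointing down, gripper open.
Joint ranges: [-178.18, 178.18], [-50.72, 133.34], [12.68, 142.11], [-81.47, 261.47], [9.98, 163.14], [-165.26, 165.26]. Speed limits (degrees/s): [136.94, 136.94, 180, 180, 180, 180].

## Interface

Orientations are given as a 3x3 rotation matrix whose columns are the frame's x, y, z axes.
In Python, from rig import env gives the robot as it stands.
- The arm moves only by the tool move_arm, never from a script. Its argument "moves" is a list of rows, each a list of 4 numbers: the shift along the tool's x, y, z in mm, then the turn about the tool's z in rad. In form: [[tx, ty, tz, spin], ...]. A call has 1 to 20 rows; each row is the pose to reach, as a shift and turn from the pose commanded when the call began, along the tool's axes at that moment; what a row does not reach only later rows make up. A row lasts 1/10 s, in which the tool goes at most 50 mm and 8.59 degrees, less where a joint would pass 70% of its speed; a pose out of reach is approached as far as the arm can. A call with a gripper value outside its range is refused whole. "grip" is the closure, from 0 (fully open) to 1 (shut), set as the call begins (left out, the last holds). The fingers move at their own pace and stop on an object; "grip_force" is the grip in N (left out, the last holds). Time passes only in rows, so rows that repeat a pose let the fingers close. It gives the time, the measured TCP pose, the force and the opening at its end, in the units of the state.
- env.observe(): the state, without advancing time (a new reading comes with each control period).
- env.get_image(name): name is "side" or "top"; returns the picture (400x640x3 uint8, red, green, blue); there is no depth.
- env.get_calibration(name): a dict with "fovy" (degrees; the focal length in pixels is half the picture's height over the tangent of half this angle, whatever the lens; pixels are square), "cx", "cy" (the principal point, pixels), "extrinsics" (4x4, takes a point from world to camera coordinates). Camera axes: x right, y up, looking along -z (the intrinsics and any distortion apply to the point x, -y, -z); pixel columns grow to the right and rows downward; lengths in m; the calibration is good to about 2 mm. A picture is of the moment at which its call begins. get_calibration takes no time and is no camera call.
- env.close_job(): hands the job in, once; it reports no verdict.
Trained networks look in the newest picture that a camera, given by its name, has taken for a name from the list of things; names that differ only in an ending like _2 or _b are one class to them, and where a whole thing is asked for, a point or a joint stands for the part that bears it (a point fixed in the world has none). Each returns a list of dicts, best first, with "conf" (0 to 1); they miss things now and then, are a little off and sometimes report something else, mostly with a low value. They report only what shows in the picture. A call takes as long as a camera call. They do not tell look-alikes from the thing itself.
- env.silhouettes(camera, name): "region" (400x640 bool, what is visible of it) and "point" ([row, column] in pixels, amid what is visible of it).
- env.tip_of(camera, name): "point" ([row, column] in pixels: a listed point, or the origin of a listed thing).
The state is a dict: "time_s": time; "q": joint angles; "qvel": joint speeds; "joint_efforts": joint torques, N m; "position": TCP position; "tool_rot": TCP orientation; "ft_force": force on the tool from outside, world axes, zero at the start; "wrist_torque": the same for the moment, N m; "grip_width": finger opening in m.
Only numpy, scipy, OpenCV 4.12 (cv2) and the standard library are available. Lean on these libraries where they do the work, as an engineer would, in place of code of your own. Each camera call takes 0.05 s, during which the arm holds its last target.

## Task

Get this vent cowl ready for me to braze: swing the fixture's end stop down until it rests in its keeper, then set the brass cowl flat on the lantern plate, its long side flush along the fence and its end against the stop. Ease it up, never ram it, and press it endways against the stop with a steady push of about 10 N while I tack it; keep that push for two seconds and finish still holding it there, without letting go. Leave the other things on the bench where they are.

Things in the scene. Friction and masses are not known exactly. Their poses are not given: they have to be found in the camera images.
- jig: Brazing fixture bolted to the bench; its place and yaw vary. Dark steel base plate 210 (x) x 260 (y) x 16 mm. Origin: centre of its underside, at bench height; x points to the fence side, away from the robot, y along the fence to the end stop. Two low strap clamps hold the brass plate's front edge (x -80 to -44, y -100 and -10 mm, up to 32 mm above the bench).
- home (a point): Where the cowl's origin lies when fully home: on the brass lantern plate, at x +25, y +30, z +19 mm of the fixture, same axes. Fence towards +x, stop +y. The plate is a fixed 3 mm sheet with dark vent slots, top 19 mm above the bench, fixture x -55 to +45, y -123 to +117 mm. Friction (about 0.6) takes a share of the endways push from a cowl held hard down or against the fence.
- fence (a point): Middle of the top edge of the fence's working face, at fixture x +45, y -22, z +27 mm, same axes. The fence is a straight steel bar along y, 200 mm long (fixture y -122 to +78), 20 mm wide (x +45 to +65); its face looks to -x and stands 8 mm above the brass plate.
- keeper (a point): Middle of the open top of the U-shaped steel keeper that the stop's free end drops into: fixture x -74, y +86, z +42 mm, same axes. It measures 22 (x) x 29 (y) mm; its slot, 14 mm wide, runs along x.
- gate (a joint): Angle of the swing-down end stop (rad): 0 = down, level, resting in the keeper; grows as its free end swings up (about fixture +y), 1.75 at most. Starts raised, 0.8 to 1.4. A stiff pivot (0.6 N m friction) holds it at any angle: it does not fall by itself but must be pushed or led all the way down, with 0.5 to 3 N at the hand grip, and then stays down.
- gate_hinge (a point): Pivot of the end stop, on its axis (along y): fixture x +85, y +86, z +38 mm, same axes. It lies between two steel cheeks behind the fence (x +70 to +100, y +71 to +101 mm, top 50 mm above the bench).
- gate_grip (a point): Middle of the stop's hand grip, a black round handle 16 mm in diameter and 45 mm long in line with the bar, 197.5 mm from the pivot. Axes turn with the bar: -x along it away from the pivot, z out of its upper face. With the stop down it lies at fixture x -112, y +86, z +38 mm, clear of the keeper.
- stop_bar: The end stop's flat steel bar, 12 mm thick (y) and 30 mm high (z), reaching from the pivot 170 mm along its own -x, then the hand grip. Origin on the pivot. Down, it bridges the fixture at right angles to the fence, 23 to 53 mm above the bench; its working face at fixture y = +80 mm looks to -y. It is rigid endways (along y).
- cowl: Vent cowl: a folded brass channel, 100 mm long (y), 40 mm wide (x), 36 mm high, walls 2.5 mm, closed on top, open underneath and at both ends, 150 to 250 g. Origin: centre of its underside; z up. The same turned half round. Starts upright on the bench right of the fixture. Can be gripped across its width; when home, only its upper 28 mm stand clear above the fence.
- flux_jar: Bystander: a white jar, 56 mm diameter, 55 mm high, on the bench between robot and fixture. Origin: centre of its underside.
- square: Bystander: an engineer's square lying flat, stock 16 x 75 x 14 mm high, blade 85 mm long; on the bench between robot and fixture. Origin: under the middle of the stock.
- offcut: Bystander: a brass angle offcut, 70 mm long (y), 30 x 30 mm legs, on the bench at the far right. Origin: centre of its underside.
- torch: Bystander: a standing hand torch, grey canister 68 mm in diameter, about 260 mm high with its burner, to the left of the fixture. Origin: centre of its underside.
There are look-alikes about, which are no part of the job. What is shaped like the cowl but blue or red is not meant.

How it is judged (in metres and radians):
On the way, in this order (a step that is already met when the one before it is completed fails the run):
1. the end stop is down in its keeper (value of joint gate below 0.04 rad), for 0.2 s.
2. the cowl is home on plate, fence and stop, and pressed against the stop with 4 to 18 N for 1.5 s (value of joint gate below 0.04 rad and x of cowl in the frame of home between -0.0025 and 0.0025 m and y of cowl in the frame of home between -0.003 and 0.003 m and z of cowl in the frame of home between -0.0025 and 0.0025 m and angle between cowl's own z axis and vertical below 0.04 rad and angle between the y axis of cowl and the y axis of jig, either way round below 0.035 rad and contact force between cowl and stop_bar between 4 and 18 N and contact force between the fingers and cowl above 2 N and linear speed of cowl below 0.01 m/s), for 1.5 s.
At the end, for the whole second after the job is handed in: Stop down in its keeper (0.04 rad). Cowl flat on the plate (2.5 mm, 0.04 rad), along the fence (2.5 mm, 0.035 rad), its end on the stop (3 mm), still, and pressing on the stop with 4 to 18 N; the robot's fingers are on the cowl (all of step 2); the arm keeps its last pose, push and grip.
It fails at once if the cowl is rammed into the stop (over 40 N) (contact force between cowl and stop_bar above 40 N).
It fails at once if a bystander is moved by more than 30 mm (distance of any of flux_jar, square, offcut, torch from where it was at the start of the episode above 0.03 m).
It fails at once if the torch or the jar is tipped (angle between any of torch, flux_jar's own z axis and vertical above 0.35 rad).
It also fails if it takes over 70 s, if anything falls off the work surface, if the arm or the gripper's body presses on something with over 40 N, if the wrist force passes 120 N, or if a joint passes its speed limit or range.

## Working session

There is one attempt and no reset: what is moved stays moved. The work goes in short steps, Python scripts to look and compute and a tool call to move; the robot and the scene stay as the last step left them, time stands still between calls to the robot, and variables do not carry over. Pictures are saved under pics/ and viewed, and the job is handed in when it is done.

Besides the shell and the picture viewer there is one more tool, called after "Emit:" by a JSON object that holds its "api" and its "payload". move_arm: Moves the arm, as the interface text tells. Its arguments: {"type":"object","properties":{"moves":{"type":"array"},"grip":{"type":"number"},"grip_force":{"type":"number"}},"required":["moves"]}

```bash
ls; mkdir -p pics; python3 - <<'E'
from rig import env
import cv2,numpy as np
s=env.observe()
print({k:np.round(v,4).tolist() for k,v in s.items()}, env.grip_point_offset)
for c in("side","top"):
    im=env.get_image(c); cv2.imwrite(f"pics/{c}0.png",im[:,:,::-1])
    k=env.get_calibration(c); print(c,k)
E
```

```text
pics
{'time_s': 0.0, 'q': [-87.2768, 21.8426, 74.3835, 0.0014, 83.8574, -12.337], 'qvel': [0.0683, 0.0039, 0.0658, 0.0332, -0.0115, 0.0677], 'joint_efforts': [0.0024, -44.8455, -23.1277, -0.0001, 0.0047, 0.0], 'position': [0.1429, -0.5308, 0.2307], 'tool_rot': [[0.9657, 0.2598, -0.0], [0.2598, -0.9657, 0.0015], [0.0003, -0.0014, -1.0]], 'ft_force': [0.1986, -0.056, 0.7581], 'wrist_torque': [0.0085, 0.0345, -0.043], 'grip_width': 0.0852} 0.0187
side {'fovy': 42.320546338337294, 'cx': 325.15661700260114, 'cy': 192.12914014998512, 'extrinsics': array([[-0.9015241 , -0.43255591,  0.01223427,  0.54313437],
       [ 0.29666466, -0.59722559,  0.74519237, -0.15797479],
       [-0.31503075,  0.67543836,  0.66673732, -1.45506722],
       [ 0.        ,  0.        ,  0.        ,  1.        ]])}
top {'fovy': 44.974709545892054, 'cx': 316.2338106134396, 'cy': 201.287089215505, 'extrinsics': array([[-0.02201297, -0.99974137, -0.00571117,  0.09075607],
       [ 0.99683622, -0.02238468,  0.07626589, -0.55932103],
       [-0.07637401, -0.00401426,  0.99707116, -1.17786685],
       [ 0.        ,  0.        ,  0.        ,  1.        ]])}
```

View pics/side0.png

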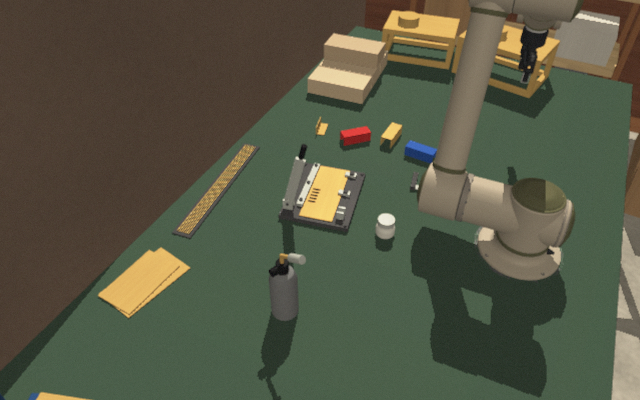

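View pics/top0.png

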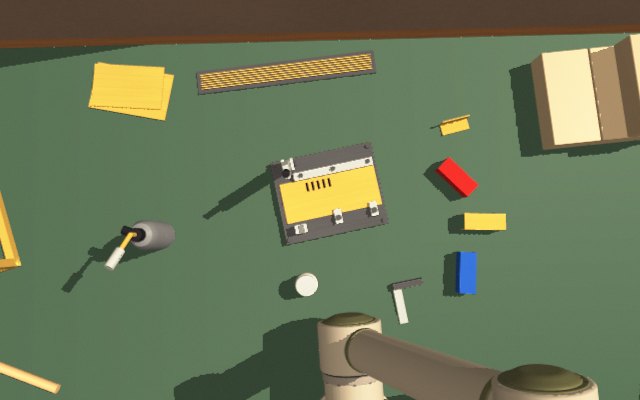

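```bash
cat > h.py <<'E'
from rig import env
import cv2,numpy as np
from scipy.optimize import least_squares
C={c:env.get_calibration(c) for c in("side","top")}
def proj(c,P):
    k=C[c];P=np.atleast_2d(P);q=P@k["extrinsics"][:3,:3].T+k["extrinsics"][:3,3]
    f=200/np.tan(np.radians(k["fovy"]/2))
    return np.c_[k["cx"]+f*q[:,0]/-q[:,2],k["cy"]+f*-q[:,1]/-q[:,2]]  # col,row
def ray(c,u,v,z):
    k=C[c];R=k["extrinsics"][:3,:3];t=k["extrinsics"][:3,3]
    f=200/np.tan(np.radians(k["fovy"]/2))
    d=R.T@np.array([(u-k["cx"])/f,-(v-k["cy"])/f,-1]);o=-R.T@t
    return o+d*(z-o[2])/d[2]
def jigpt(p,P):  # p=x,y,yaw
    c,s=np.cos(p[2]),np.sin(p[2]);P=np.atleast_2d(P)
    return np.c_[p[0]+c*P[:,0]-s*P[:,1],p[1]+s*P[:,0]+c*P[:,1],P[:,2]]
E
python3 - <<'E'
from h import *
for c in("top","side"):
    for n in("jig","home","fence","keeper","gate_hinge","gate_grip","cowl"):
        r=env.tip_of(c,n); print(c,n,[(np.round(d["point"],1).tolist()[::-1],round(d["conf"],2)) for d in r][:4])
    for n in ("cowl",):
        r=env.silhouettes(c,n)
        for d in r[:4]:
            m=d["region"].astype(np.uint8); print("sil",c,n,round(d["conf"],2),m.sum(),cv2.minAreaRect(cv2.findNonZero(m)))
im=env.get_image("top");cv2.imwrite("pics/topc.png",cv2.resize(im[130:260,260:420,::-1],None,fx=5,fy=4.6,interpolation=2)[:600])
cv2.imwrite("pics/topcowl.png",cv2.resize(im[100:300,420:520,::-1],None,fx=3,fy=3,interpolation=2)[:600])
E
```

```text
top jig [([325.5, 192.4], 0.6)]
top home []
top fence [([333.1, 175.7], 0.85), ([301.9, 228.3], 0.35)]
top keeper [([300.3, 226.5], 0.75)]
top gate_hinge [([287.0, 164.4], 0.74)]
top gate_grip [([285.3, 172.6], 0.69)]
top cowl [([476.7, 219.2], 0.96), ([463.8, 270.9], 0.88), ([454.1, 178.6], 0.85)]
sil top cowl 0.92 852 ((466.0, 272.5), (41.0, 20.0), 90.0)
sil top cowl 0.82 809 ((456.50006103515625, 177.50003051757812), (41.01219177246094, 19.79899024963379), 45.0)
sil top cowl 0.81 684 ((484.49664306640625, 221.59988403320312), (41.47696304321289, 16.490840911865234), 1.9091525077819824)
side jig []
side home [([313.4, 193.8], 0.61)]
side fence [([309.8, 184.9], 0.83)]
side keeper [([343.0, 205.5], 0.6)]
side gate_hinge [([286.7, 202.2], 0.56), ([322.4, 195.5], 0.46)]
side gate_grip [([303.1, 149.0], 0.9)]
side cowl [([357.6, 138.4], 0.74), ([390.7, 141.3], 0.72), ([417.8, 155.3], 0.66)]
sil side cowl 0.86 387 ((355.66998291015625, 135.6899871826172), (14.283557891845703, 29.415645599365234), 81.8698959350586)
sil side cowl 0.73 471 ((420.2500305175781, 151.75), (31.306547164916992, 15.811386108398438), 18.434947967529297)
sil side cowl 0.57 270 ((391.46002197265625, 134.72000122070312), (14.0, 25.80000114440918), 36.86989974975586)
```

View pics/topc.png

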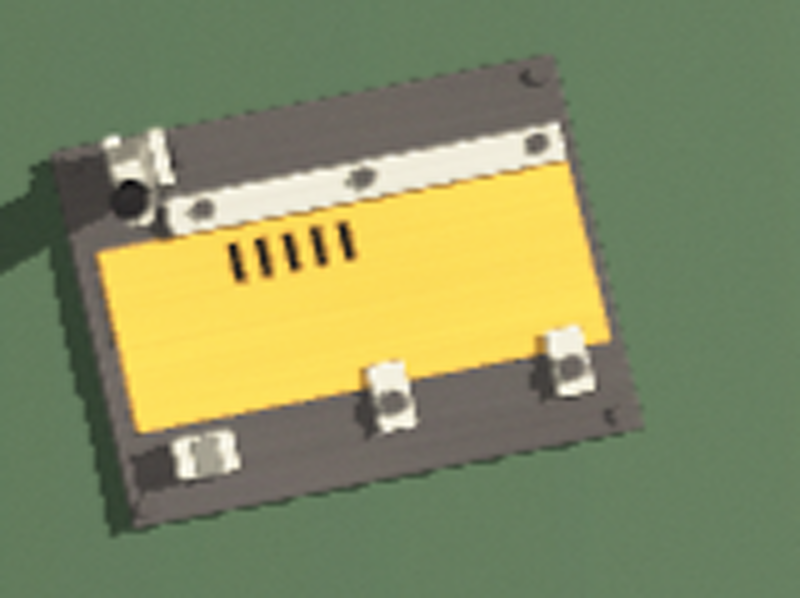

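View pics/topcowl.png

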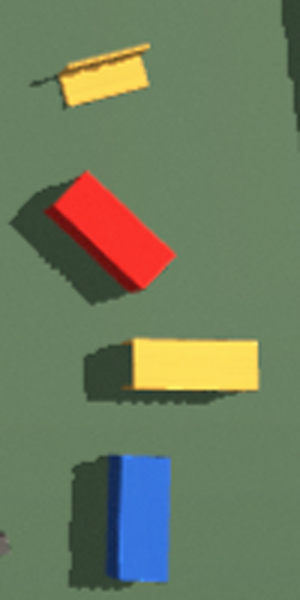

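```bash
cat > fit.py <<'E'
from h import *
def edges(im,seg,n=25,w=5):
    # refine a line segment: subpixel max gradient along normals; returns midpoint-ish line points
    g=cv2.GaussianBlur(im.astype(np.float32),(0,0),0.8)
    a,b=map(np.array,seg);d=(b-a)/np.linalg.norm(b-a);nn=np.array([-d[1],d[0]]);out=[]
    t=np.arange(-w,w+.01,.2)
    for s in np.linspace(.1,.9,n):
        p=a+(b-a)*s;q=(p+t[:,None]*nn).astype(np.float32)
        v=cv2.remap(g,q[None,:,0],q[None,:,1],cv2.INTER_LINEAR)[0]
        G=np.abs(np.gradient(v,axis=0)).sum(1)*np.exp(-(t/3)**2);out.append(p+nn*t[G.argmax()])
    return np.array(out)
E
python3 - <<'E'
from fit import *
im=env.get_image("top")
J=lambda *a:np.array(a,float)/1000
# segments in jig coords
S=[((45,117,19),(-55,117,19)),((-55,80,19),(-55,10,19)),((-55,-25,19),(-55,-85,19)),((-55,-123,19),(40,-123,19)),
((105,60,16),(105,-130,16)),((105,-130,16),(-105,-130,16)),((-105,-130,0),(-105,130,0)),((-105,130,16),(105,130,16)),((45,70,27),(45,-120,27)),((65,65,27),(65,-122,27))]
pts=[((45,117,19),(279.6,184.8)),((-55,117,19),(287.6,223.9)),((-55,-123,19),(382,203.9)),((105,-130,16),(370,142.6)),((-105,-130,16),(388,223.5)),((-105,130,16),(288,244.6))]
f=lambda p:np.concatenate([proj("top",jigpt(p,J(*a)))[0]-b for a,b in pts])
r=least_squares(f,[.5,0,-.2]);p=r.x;print(p,np.degrees(p[2]),np.round(r.fun,1))
for it in range(3):
    L=[]
    for a,b in S:
        A,B=proj("top",jigpt(p,[J(*a),J(*b)]));L.append((J(*a),J(*b),edges(im,(A,B),w=4-it)))
    def g(p):
        o=[]
        for a,b,e in L:
            A,B=proj("top",jigpt(p,[a,b]));d=(B-A)/np.linalg.norm(B-A);o.append((e-A)@[-d[1],d[0]])
        return np.concatenate(o)
    r=least_squares(g,p,loss="soft_l1",f_scale=.5);p=r.x
    print(p,np.degrees(p[2]),[np.round(np.median(x),2) for x in np.split(g(p),len(L))])
for n,P in dict(home=(25,30,19),fence=(45,-22,27),keeper=(-74,86,42),hinge=(85,86,38)).items():
    print(n,jigpt(p,J(*P)).round(4),proj("top",jigpt(p,J(*P))).round(1),proj("side",jigpt(p,J(*P))).round(1))
np.save("jig.npy",p)
# gate angle
G={"top":(285.3,172.6),"side":(303.1,149.0)}
def gg(a):
    P=jigpt(p,[[.085-.1975*np.cos(a[0]),.086,.038+.1975*np.sin(a[0])]]);return np.concatenate([proj(c,P)[0]-G[c] for c in G])
r=least_squares(gg,[1.1]);print("gate",r.x,r.fun,jigpt(p,[[.085-.1975*np.cos(r.x[0]),.086,.038+.1975*np.sin(r.x[0])]]))
# cowl
def cg(q,L):
    o=[]
    for a,b,e in L:
        A,B=proj("top",jigpt(q,[a,b]));d=(B-A)/np.linalg.norm(B-A);o.append((e-A)@[-d[1],d[0]])
    return np.concatenate(o)
c0=ray("top",484.5,221.6,.036);q=np.array([c0[0],c0[1],0]);
CS=[((20,50,36),(20,-50,36)),((-20,50,36),(-20,-50,36)),((20,-50,36),(-20,-50,36)),((20,50,36),(-20,50,36))]
for it in range(3):
    L=[(J(*a),J(*b),edges(im,proj("top",jigpt(q,[J(*a),J(*b)])),w=4-it)) for a,b in CS]
    q=least_squares(cg,q,args=(L,),loss="soft_l1",f_scale=.5).x
    print("cowl",q,[np.round(np.median(x),2) for x in np.split(cg(q,L),4)])
np.save("cowl.npy",q); print(proj("side",jigpt(q,[[0,0,0],[.02,.05,.036],[-.02,.05,.036],[.02,-.05,.036],[-.02,-.05,.036]])).round(0))
vis=im[:,:,::-1].copy()
for a,b in S:
    A,B=proj("top",jigpt(p,[J(*a),J(*b)]));cv2.line(vis,tuple(int(round(x*16)) for x in A),tuple(int(round(x*16)) for x in B),(255,0,255),1,4,4)
im2=env.get_image("side");v2=im2[:,:,::-1].copy()
for a,b in S+[((85,86,38),(-112,86,38))]:
    A,B=proj("side",jigpt(p,[J(*a),J(*b)]));cv2.line(v2,tuple(int(round(x*16)) for x in A),tuple(int(round(x*16)) for x in B),(255,0,255),1,4,4)
for a,b in CS:
    A,B=proj("side",jigpt(q,[J(*a),J(*b)]));cv2.line(v2,tuple(int(round(x*16)) for x in A),tuple(int(round(x*16)) for x in B),(255,0,255),1,4,4)
cv2.imwrite("pics/ovs.png",cv2.resize(v2[110:240,270:450],None,fx=4,fy=4,interpolation=2))
E
```

```text
[0.58182282 0.04606834 0.18705935] 10.717711340889567 [-0.2  0.2 -0.1  0.3  0.   0.2  0.7 -1.   1.  -0.2 -1.5  0.5]
[0.58254849 0.04669766 0.18852097] 10.801456074436887 [np.float64(0.01), np.float64(-0.09), np.float64(-0.04), np.float64(0.19), np.float64(0.14), np.float64(1.79), np.float64(-0.51), np.float64(0.37), np.float64(-0.28), np.float64(-0.05)]
[0.58280604 0.0469389  0.18808616] 10.776543121826828 [np.float64(0.12), np.float64(-0.07), np.float64(-0.09), np.float64(0.08), np.float64(0.12), np.float64(1.73), np.float64(-0.52), np.float64(0.47), np.float64(-0.3), np.float64(-0.09)]
[0.58280908 0.0470413  0.18802043] 10.77277730540871 [np.float64(-0.04), np.float64(0.01), np.float64(-0.19), np.float64(0.24), np.float64(0.21), np.float64(1.56), np.float64(-0.61), np.float64(0.44), np.float64(-0.39), np.float64(0.01)]
home [[0.6018 0.0812 0.019 ]] [[314.7 185.2]] [[313.9 196.6]]
fence [[0.6311 0.0338 0.027 ]] [[333.5 172.6]] [[312.3 182.8]]
keeper [[0.494  0.1177 0.042 ]] [[300.6 228.6]] [[341.4 209.5]]
hinge [[0.6502 0.1474 0.038 ]] [[287.4 165.4]] [[289.4 200.5]]
gate [1.34357912] [ 0.35586917 -0.32589868 -0.48541453  2.26882416] [[0.60653023 0.13909751 0.23042367]]
cowl [ 0.50172913 -0.33166296 -0.02965328] [np.float64(-0.01), np.float64(0.11), np.float64(-0.1), np.float64(0.05)]
cowl [ 0.50197068 -0.33169192 -0.03706424] [np.float64(-0.1), np.float64(0.07), np.float64(-0.04), np.float64(0.01)]
cowl [ 0.50213559 -0.33167493 -0.0384483 ] [np.float64(-0.11), np.float64(0.06), np.float64(-0.01), np.float64(-0.01)]
[[391. 139.]
 [381. 136.]
 [392. 140.]
 [392. 122.]
 [403. 125.]]
```

View pics/ovs.png

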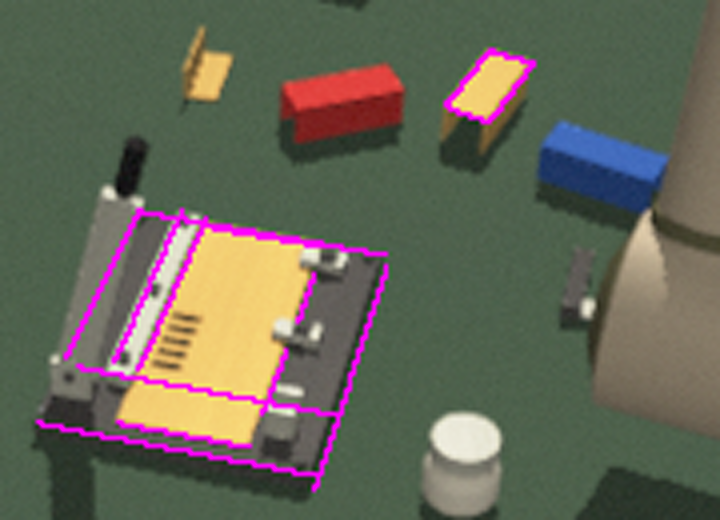

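```bash
cat >> h.py <<'E'
def shift(target,head=None):
    s=env.observe();R=s["tool_rot"];d=R.T@(np.array(target)-s["position"])*1000
    h=np.arctan2(R[1,0],R[0,0]);sp=0 if head is None else (h-head+np.pi)%(2*np.pi)-np.pi
    return np.round(d,1).tolist(),round(float(sp),4)
def state():
    s=env.observe();R=s["tool_rot"]
    print("t",round(s["time_s"],2),"pos",np.round(s["position"],4),"head",round(float(np.degrees(np.arctan2(R[1,0],R[0,0]))),2),"F",np.round(s["ft_force"],2),"w",round(s["grip_width"],4),"q",np.round(s["q"],0))
E
python3 - <<'E'
from h import *
p=np.load("jig.npy")
print(shift([.6065,.139,.285],p[2]),shift([.6065,.139,.211]),env.observe()["tool_rot"].round(4))
E
```

```text
([621.8, -526.7, -53.7], 0.0748) ([621.8, -526.7, 20.3], 0.0) [[ 0.9657  0.2598  0.    ]
 [ 0.2598 -0.9657 -0.    ]
 [ 0.      0.     -1.    ]]
```

Emit:
{"api": "move_arm", "payload": {"moves": [[10,-8,-20,0],[30,-25,-40,0],[60,-51,-54,0],[95,-80,-54,0.01],[130,-110,-54,0.02],[165,-140,-54,0.03],[200,-169,-54,0.04],[235,-199,-54,0.05],[270,-229,-54,0.06],[305,-258,-54,0.07],[340,-288,-54,0.075],[375,-318,-54,0.075],[410,-347,-54,0.075],[445,-377,-54,0.075],[480,-407,-54,0.075],[515,-436,-54,0.075],[550,-466,-54,0.075],[585,-495,-54,0.075],[610,-517,-54,0.075],[622,-527,-54,0.075]], "grip": 0}}

```text
time_s: 3.05
position: [0.6075, 0.142, 0.2845]
tool_rot: [[0.982, 0.189, -0.001], [0.189, -0.982, 0.0], [-0.001, -0.0, -1.0]]
ft_force: [0.1, -0.7, -0.5]
grip_width: 0.0854
```

```bash
python3 - <<'E'
from h import *
p=np.load("jig.npy")
im=env.get_image("top");im2=env.get_image("side");state()
print(shift([.6065,.139,.285],p[2]))
cv2.imwrite("pics/a1.png",np.vstack([cv2.resize(im[120:270,240:440,::-1],None,fx=2.6,fy=2,interpolation=2),cv2.resize(im2[100:250,240:440,::-1],None,fx=2.6,fy=2,interpolation=2)]))
E
```

```text
t 3.15 pos [0.6071 0.141  0.2844] head 10.9 F [-0.26 -0.19 -0.13] w 0.0854 q [ 2. 28. 55.  0. 97. 81.]
([-1.0, 1.9, -0.6], 0.0022)
```

View pics/a1.png

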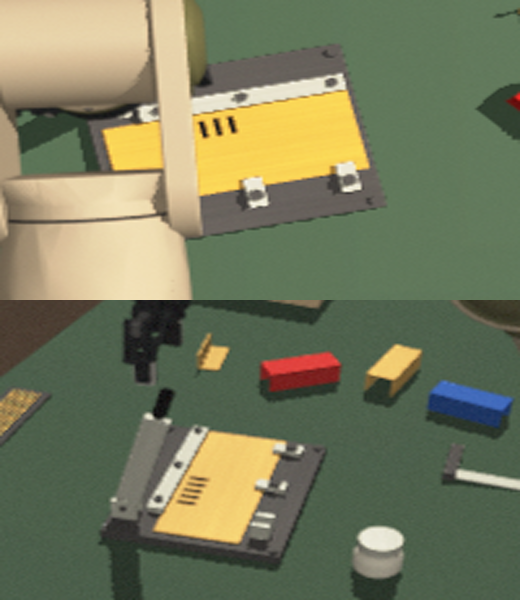

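Emit:
{"api": "move_arm", "payload": {"moves": [[-1,2,10,0],[-1,2,25,0],[-1,2,40,0],[-1,2,55,0],[-1,2,66,0],[-1,2,72,0],[-1,2,72,0],[-1,2,72,0]]}}

```text
time_s: 3.95
position: [0.6062, 0.137, 0.2139]
tool_rot: [[0.982, 0.186, 0.001], [0.186, -0.982, 0.0], [0.001, 0.0, -1.0]]
ft_force: [0.5, 0.3, 1.2]
grip_width: 0.0852
```

```bash
python3 - <<'E'
from h import *
im2=env.get_image("side");state()
cv2.imwrite("pics/a2.png",cv2.resize(im2[100:250,240:380,::-1],None,fx=4,fy=4,interpolation=2))
E
```

```text
t 4.0 pos [0.6062 0.1371 0.2141] head 10.75 F [0.42 0.   0.13] w 0.0854 q [ 2. 30. 64. -0. 86. 81.]
```

View pics/a2.png

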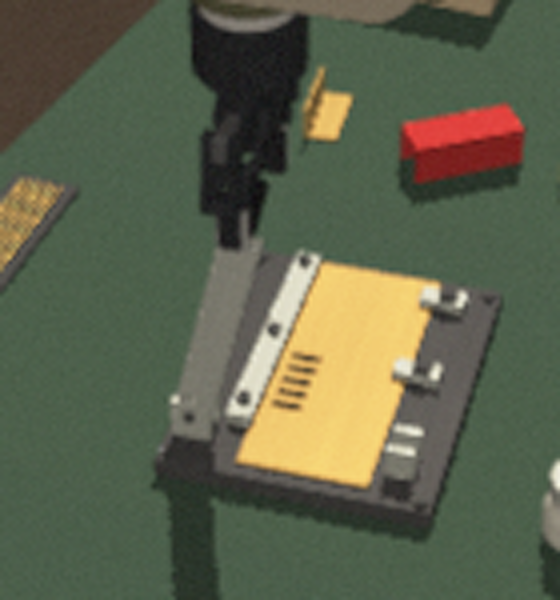

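Emit:
{"api": "move_arm", "payload": {"moves": [[0,0,0,0],[0,0,0,0],[0,0,0,0],[0,0,0,0],[0,0,0,0],[0,0,0,0]], "grip": 1, "grip_force": 20}}

```text
time_s: 4.6
position: [0.6056, 0.1394, 0.2136]
tool_rot: [[0.982, 0.188, -0.0], [0.188, -0.982, 0.004], [0.001, -0.004, -1.0]]
ft_force: [-1.0, 10.4, 1.7]
grip_width: 0.015
```

```bash
python3 - <<'E'
from h import *
im2=env.get_image("side");state()
p=np.load("jig.npy")
# grasp pt -> angle about hinge
P=env.observe()["position"]+[0,0,.0187]
c,s=np.cos(p[2]),np.sin(p[2]);d=P[:2]-p[:2];lx=c*d[0]+s*d[1];ly=-s*d[0]+c*d[1]
print("local",lx,ly,P[2],"ang",np.arctan2(P[2]-.038,.085-lx),"r",np.hypot(P[2]-.038,.085-lx))
E
```

```text
t 4.65 pos [0.6056 0.1393 0.2136] head 10.85 F [-1.57  9.37  0.94] w 0.0156 q [ 2. 30. 64.  0. 86. 81.]
local 0.039663024799789046 0.08640536490154346 0.2322714745841843 ang 1.341530395663733 r 0.19949147139017723
```

```bash
python3 - <<'E'
import numpy as np
r=199.;a0=1.3415
for a in np.linspace(a0,-0.015,29): print(round(a,3),round(-r*(np.cos(a)-np.cos(a0))),round(-r*(np.sin(a)-np.sin(a0))),end=' | ')
E
```

```text
1.342 0 0 | 1.293 -9 2 | 1.245 -19 5 | 1.196 -28 9 | 1.148 -36 12 | 1.099 -45 17 | 1.051 -54 21 | 1.002 -62 26 | 0.954 -70 31 | 0.905 -78 37 | 0.857 -85 43 | 0.809 -92 50 | 0.76 -99 57 | 0.712 -105 64 | 0.663 -112 71 | 0.615 -117 79 | 0.566 -123 87 | 0.518 -128 95 | 0.469 -132 104 | 0.421 -136 112 | 0.373 -140 121 | 0.324 -143 130 | 0.276 -146 140 | 0.227 -149 149 | 0.179 -151 158 | 0.13 -152 168 | 0.082 -153 178 | 0.033 -154 187 | -0.015 -154 197 |
```

Emit:
{"api": "move_arm", "payload": {"moves": [[-4,-1,1,0],[-9,-2,2,0],[-19,-2,5,0],[-28,-2,9,0],[-36,-2,12,0],[-45,-2,17,0],[-54,-2,21,0],[-62,-2,26,0],[-70,-2,31,0],[-78,-2,37,0],[-85,-2,43,0],[-92,-2,50,0],[-99,-2,57,0],[-105,-2,64,0],[-112,-2,71,0],[-117,-2,79,0],[-123,-2,87,0],[-125,-2,91,0],[-125,-2,91,0]]}}

```text
time_s: 6.55
position: [0.4815, 0.1158, 0.1212]
tool_rot: [[0.982, 0.187, -0.004], [0.187, -0.982, -0.0], [-0.004, -0.001, -1.0]]
ft_force: [-3.6, 2.5, -2.1]
grip_width: 0.0152
```

```bash
cat >> h.py <<'E'
def loc():
    p=np.load("jig.npy");P=env.observe()["position"]+[0,0,.0187]
    c,s=np.cos(p[2]),np.sin(p[2]);d=P[:2]-p[:2];lx=c*d[0]+s*d[1];ly=-s*d[0]+c*d[1]
    print("local",round(lx,4),round(ly,4),round(P[2],4),"ang",np.arctan2(P[2]-.038,.085-lx).round(3),"r",np.hypot(P[2]-.038,.085-lx).round(4))
E
python3 - <<'E'
from h import *
im2=env.get_image("side");state();loc()
cv2.imwrite("pics/a3.png",cv2.resize(im2[100:250,240:380,::-1],None,fx=4,fy=4,interpolation=2))
E
```

```text
t 6.6 pos [0.4816 0.1158 0.1214] head 10.76 F [-4.71  2.41 -1.41] w 0.0152 q [-0. 23. 93. -0. 64. 79.]
local -0.0865 0.0865 0.1401 ang 0.537 r 0.1996
```

View pics/a3.png

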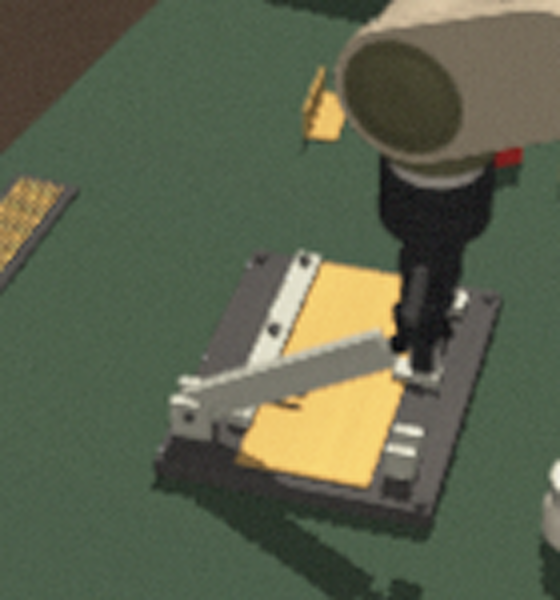

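Emit:
{"api": "move_arm", "payload": {"moves": [[-5,0,8,0],[-10,0,17,0],[-14,0,26,0],[-17,0,35,0],[-20,0,44,0],[-22,0,53,0],[-24,0,62,0],[-26,0,71,0],[-27,0,80,0],[-28,0,88,0],[-28,0,94,0],[-28,0,99,0],[-28,0,102,0],[-28,0,104,0],[-28,0,104,0]]}}

```text
time_s: 8.1
position: [0.4546, 0.1107, 0.0176]
tool_rot: [[0.982, 0.187, -0.002], [0.187, -0.982, -0.0], [-0.002, -0.0, -1.0]]
ft_force: [-2.7, 3.1, -5.0]
grip_width: 0.0149
```

```bash
python3 - <<'E'
from h import *
im2=env.get_image("side");state();loc()
cv2.imwrite("pics/a4.png",cv2.resize(im2[100:250,240:380,::-1],None,fx=4,fy=4,interpolation=2))
E
```

```text
t 8.15 pos [0.4546 0.1106 0.0177] head 10.77 F [-2.5   3.55 -4.94] w 0.0154 q [ -1.  30. 103.  -0.  46.  78.]
local -0.1141 0.0864 0.0364 ang -0.008 r 0.1991
```

View pics/a4.png

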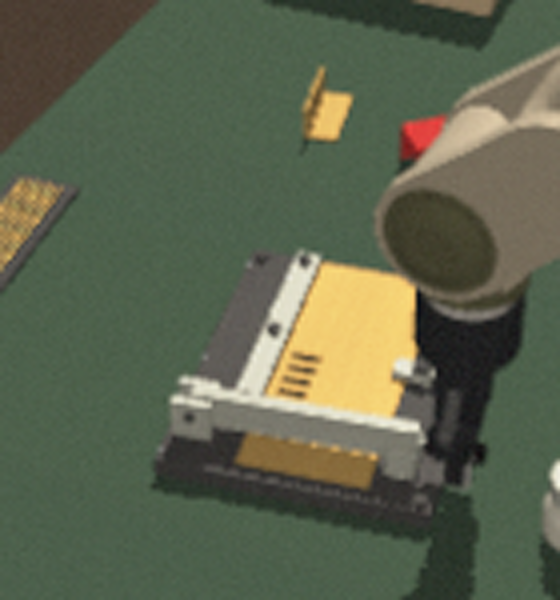

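Emit:
{"api": "move_arm", "payload": {"moves": [[0,0,1,0],[0,0,2,0],[0,0,3,0],[0,0,3,0]]}}

```text
time_s: 8.55
position: [0.4546, 0.1107, 0.015]
tool_rot: [[0.982, 0.187, -0.002], [0.187, -0.982, -0.0], [-0.002, -0.0, -1.0]]
ft_force: [-4.8, 3.6, -0.9]
grip_width: 0.0152
```

```bash
python3 - <<'E'
from h import *
state();loc()
E
```

```text
t 8.55 pos [0.4546 0.1107 0.015 ] head 10.77 F [-4.82  3.55 -0.85] w 0.0152 q [ -1.  31. 104.  -0.  46.  78.]
local -0.114 0.0865 0.0337 ang -0.021 r 0.1991
```

Emit:
{"api": "move_arm", "payload": {"moves": [[0,0,1,0],[0,0,2,0],[0,0,3,0],[0,0,3,0]]}}

```text
time_s: 8.95
position: [0.4548, 0.1107, 0.013]
tool_rot: [[0.982, 0.187, -0.001], [0.187, -0.982, -0.0], [-0.001, -0.0, -1.0]]
ft_force: [-6.8, 3.5, 14.0]
grip_width: 0.0151
```

```bash
python3 - <<'E'
from h import *
state();loc();im2=env.get_image("side")
cv2.imwrite("pics/a5.png",cv2.resize(im2[160:250,260:380,::-1],None,fx=6,fy=6,interpolation=2))
E
```

```text
t 8.95 pos [0.4548 0.1107 0.013 ] head 10.78 F [-6.78  3.51 13.96] w 0.0151 q [ -1.  31. 104.  -0.  45.  78.]
local -0.1139 0.0865 0.0317 ang -0.031 r 0.199
```

View pics/a5.png

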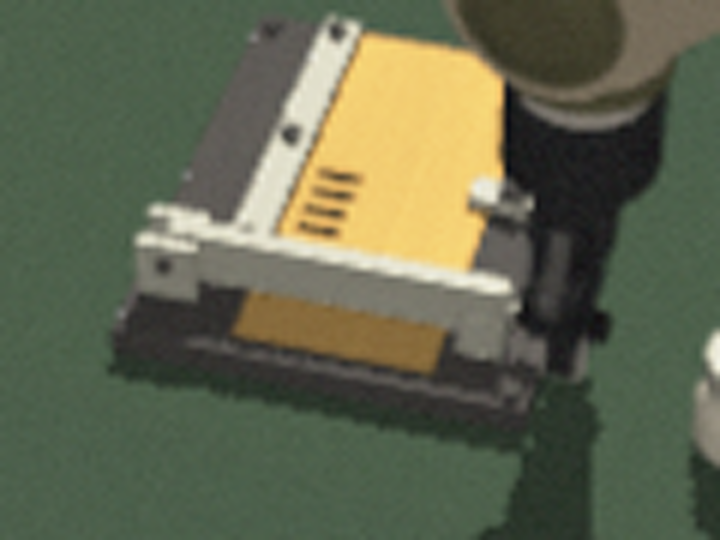

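Emit:
{"api": "move_arm", "payload": {"moves": [[0,0,-1,0],[0,0,-2,0],[0,0,-2,0],[0,0,-2,0],[0,0,-3,0],[0,0,-15,0],[0,0,-30,0],[0,0,-45,0],[0,0,-58,0],[0,0,-58,0]], "grip": 0}}

```text
time_s: 10.0
position: [0.4562, 0.1106, 0.0716]
tool_rot: [[0.982, 0.187, 0.003], [0.187, -0.982, -0.0], [0.003, 0.001, -1.0]]
ft_force: [0.7, 0.5, -1.4]
grip_width: 0.0856
```

Emit:
{"api": "move_arm", "payload": {"moves": [[0,0,0,0],[0,0,0,0],[0,0,4,0],[0,0,8,0],[0,0,12,0],[0,0,15,0],[0,0,18,0],[0,0,20,0],[0,0,20,0]], "grip": 1}}

```text
time_s: 10.9
position: [0.4552, 0.1107, 0.0501]
tool_rot: [[0.982, 0.187, -0.0], [0.187, -0.982, 0.0], [-0.0, -0.0, -1.0]]
ft_force: [0.1, 0.2, -0.2]
grip_width: 0.0001
```

```bash
python3 - <<'E'
from h import *
state();loc();im2=env.get_image("side")
cv2.imwrite("pics/a6.png",cv2.resize(im2[160:250,260:380,::-1],None,fx=6,fy=6,interpolation=2))
E
```

```text
t 10.9 pos [0.4552 0.1107 0.0501] head 10.76 F [ 0.1   0.19 -0.15] w 0.0001 q [ -1.  27. 102.   0.  51.  78.]
local -0.1134 0.0863 0.0688 ang 0.154 r 0.2008
```

View pics/a6.png

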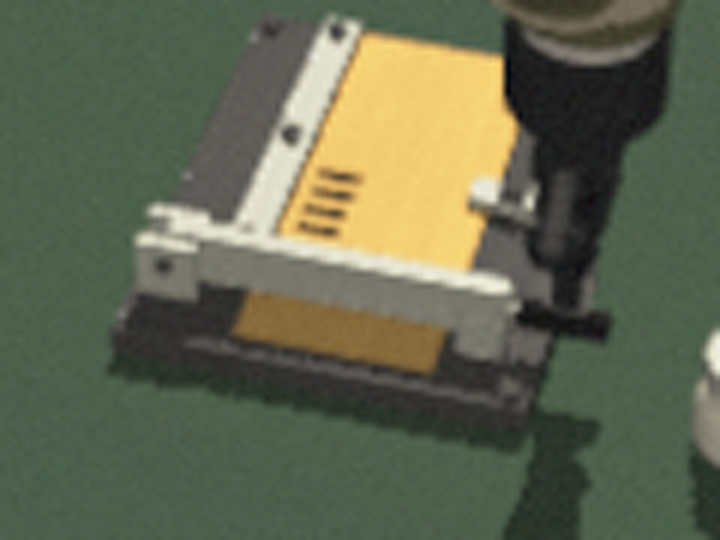

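Now press down gently to feel the handle.

Emit:
{"api": "move_arm", "payload": {"moves": [[0,0,2,0],[0,0,4,0],[0,0,4,0]]}}

```text
time_s: 11.25
position: [0.4553, 0.1106, 0.0461]
tool_rot: [[0.982, 0.187, -0.0], [0.187, -0.982, 0.0], [-0.0, -0.0, -1.0]]
ft_force: [0.4, 1.2, 0.9]
grip_width: -0.0001
```

Emit:
{"api": "move_arm", "payload": {"moves": [[0,0,1,0],[0,0,2,0],[0,0,2,0]]}}

```text
time_s: 11.55
position: [0.4554, 0.1107, 0.0457]
tool_rot: [[0.982, 0.187, 0.001], [0.187, -0.982, -0.0], [0.001, 0.0, -1.0]]
ft_force: [-4.8, -0.7, 18.6]
grip_width: -0.0004
```

```bash
python3 - <<'E'
from h import *
q=np.load("cowl.npy");print(q,shift([q[0],q[1],.1],q[2]+np.pi/2))
for u,v in((466,272),(457,178)):print(ray("top",u,v,.036))
E
```

```text
[ 0.50213559 -0.33167493 -0.0384483 ] ([-36.8, 443.3, -54.2], -1.3443)
[ 0.38027404 -0.28053802  0.036     ]
[ 0.60971937 -0.26891231  0.036     ]
```

Emit:
{"api": "move_arm", "payload": {"moves": [[0,0,-20,0],[0,5,-50,0],[-1,20,-74,-0.08],[-3,45,-74,-0.18],[-6,75,-74,-0.3],[-9,105,-74,-0.42],[-12,137,-74,-0.54],[-14,169,-74,-0.66],[-17,201,-74,-0.78],[-20,233,-74,-0.9],[-22,265,-74,-1.02],[-25,297,-74,-1.12],[-27,329,-74,-1.2],[-30,361,-74,-1.28],[-33,393,-74,-1.33],[-35,420,-74,-1.344],[-37,437,-70,-1.344],[-37,443,-62,-1.344],[-37,443,-54,-1.344],[-37,443,-54,-1.344]], "grip": 0, "grip_force": 40}}

```text
time_s: 13.55
position: [0.5011, -0.3298, 0.0966]
tool_rot: [[0.038, 0.999, -0.002], [0.999, -0.038, 0.003], [0.003, -0.003, -1.0]]
ft_force: [0.1, 0.4, 0.0]
grip_width: 0.0856
```

```bash
python3 - <<'E'
from h import *
q=np.load("cowl.npy")
im=env.get_image("top");im2=env.get_image("side");state()
print(shift([q[0],q[1],.011],q[2]+np.pi/2))
cv2.imwrite("pics/b1.png",np.vstack([cv2.resize(im2[90:190,340:480,::-1],None,fx=4,fy=3,interpolation=2),cv2.resize(im[170:270,420:560,::-1],None,fx=4,fy=3,interpolation=2)]))
E
```

```text
t 13.65 pos [ 0.5017 -0.3303  0.0981] head 87.82 F [-0.01  0.14  0.22] w 0.0856 q [-45.  34.  77.   0.  69. -42.]
([-1.5, 0.6, 87.1], 0.0005)
```

View pics/b1.png

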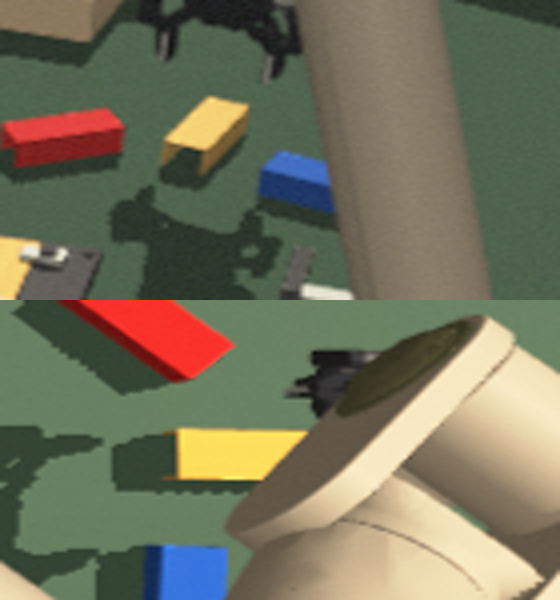

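The picture shows the brass channel (side ≈ (392,134), open end visible) between the red and blue look-alikes, under the open fingers. It is the only brass channel, so I descend and grip it.

Emit:
{"api": "move_arm", "payload": {"moves": [[0,0,10,0],[-1,0,25,0],[-1,0,40,0],[-1,0,55,0],[-1,0,68,0],[-1,0,78,0],[-1,0,84,0],[-1,0,87,0],[-1,0,87,0]]}}

```text
time_s: 14.55
position: [0.5017, -0.3325, 0.0112]
tool_rot: [[0.039, 0.999, -0.0], [0.999, -0.039, 0.0], [0.0, -0.0, -1.0]]
ft_force: [-0.4, -0.2, -0.0]
grip_width: 0.0855
```

Emit:
{"api": "move_arm", "payload": {"moves": [[0,0,0,0],[0,0,0,0],[0,0,0,0],[0,0,0,0],[0,0,0,0],[0,0,0,0],[0,0,0,0]], "grip": 1}}

```text
time_s: 15.25
position: [0.5019, -0.3327, 0.0119]
tool_rot: [[0.039, 0.999, 0.001], [0.999, -0.039, -0.001], [-0.001, 0.001, -1.0]]
ft_force: [-0.1, 1.3, 6.1]
grip_width: 0.0391
```

```bash
python3 - <<'E'
from h import *
im2=env.get_image("side");state()
cv2.imwrite("pics/b2.png",cv2.resize(im2[90:190,340:480,::-1],None,fx=4,fy=4,interpolation=2))
E
```

```text
t 15.3 pos [ 0.5019 -0.3327  0.0119] head 87.77 F [ 0.45 -0.11  5.72] w 0.0393 q [-45.  40.  82.  -0.  58. -43.]
```

View pics/b2.png

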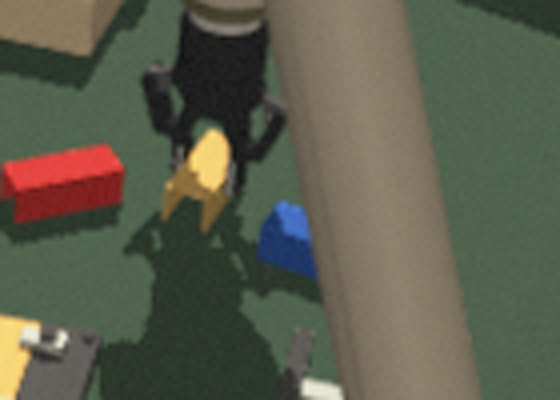

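```bash
python3 - <<'E'
from h import *
p=np.load("jig.npy")
P=jigpt(p,[[.0215,.005,.11]])[0];print(P,shift(P,p[2]+np.pi/2))
E
```

```text
[0.6029956  0.05597184 0.11      ] ([392.2, 86.0, -98.3], -0.2269)
```

Emit:
{"api": "move_arm", "payload": {"moves": [[0,0,-10,0],[0,0,-28,0],[0,0,-50,0],[5,1,-75,0],[18,4,-98,0],[38,8,-108,-0.01],[63,14,-108,-0.03],[90,20,-108,-0.05],[118,26,-108,-0.07],[146,32,-108,-0.09],[174,38,-108,-0.11],[202,44,-108,-0.13],[230,50,-108,-0.15],[258,56,-108,-0.17],[286,63,-108,-0.19],[314,69,-106,-0.21],[340,75,-104,-0.227],[364,80,-100,-0.227],[382,84,-98,-0.227],[392,86,-98,-0.227]]}}

```text
time_s: 17.3
position: [0.6026, 0.0573, 0.109]
tool_rot: [[-0.188, 0.982, -0.001], [0.982, 0.188, 0.0], [0.0, -0.001, -1.0]]
ft_force: [-1.0, -0.2, -2.4]
grip_width: 0.0392
```

Emit:
{"api": "move_arm", "payload": {"moves": [[0,0,0,0],[0,0,0,0]]}}

```text
time_s: 17.5
position: [0.6027, 0.0553, 0.1095]
tool_rot: [[-0.187, 0.982, -0.0], [0.982, 0.187, -0.0], [-0.0, -0.0, -1.0]]
ft_force: [0.4, -0.6, -1.7]
grip_width: 0.0393
```

```bash
python3 - <<'E'
from h import *
p=np.load("jig.npy")
im=env.get_image("top");im2=env.get_image("side");state();loc()
print(shift(jigpt(p,[[.0215,.005,.036]])[0],p[2]+np.pi/2))
cv2.imwrite("pics/c1.png",np.vstack([cv2.resize(im2[130:240,270:400,::-1],None,fx=4.5,fy=2.7,interpolation=2),cv2.resize(im[130:260,260:420,::-1],(585,300),interpolation=2)]))
E
```

```text
t 17.6 pos [0.6028 0.0549 0.1095] head 100.71 F [-0.45 -1.14 -2.68] w 0.0392 q [ -6.  33.  76.  -0.  71. -17.]
local 0.0211 0.004 0.1282 ang 0.954 r 0.1106
([1.0, 0.4, 73.5], -0.0011)
```

View pics/c1.png

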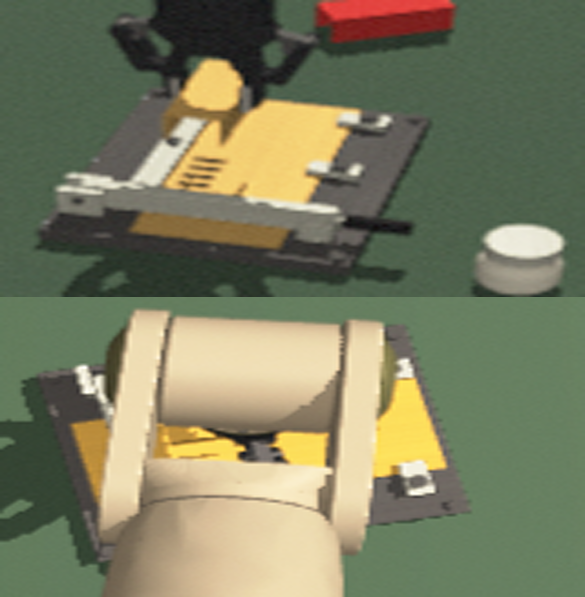

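Emit:
{"api": "move_arm", "payload": {"moves": [[0,0,8,0],[0,0,20,0],[0,0,33,0],[0,0,46,0],[0,0,57,0],[0,0,66,0],[0,0,71,0],[0,0,73,0],[0,0,73,0],[0,0,73,0]]}}

```text
time_s: 18.6
position: [0.6031, 0.0559, 0.0368]
tool_rot: [[-0.187, 0.982, 0.001], [0.982, 0.187, -0.0], [-0.0, 0.001, -1.0]]
ft_force: [0.3, -0.5, -3.1]
grip_width: 0.0392
```

```bash
python3 - <<'E'
from h import *
im2=env.get_image("side");state();loc()
cv2.imwrite("pics/c2.png",cv2.resize(im2[130:240,270:400,::-1],None,fx=5,fy=5,interpolation=2))
E
```

```text
t 18.65 pos [0.6031 0.0559 0.0368] head 100.78 F [ 0.  -0.3 -2.1] w 0.0392 q [ -6.  38.  80.   0.  62. -17.]
local 0.0216 0.0049 0.0555 ang 0.27 r 0.0658
```

View pics/c2.png

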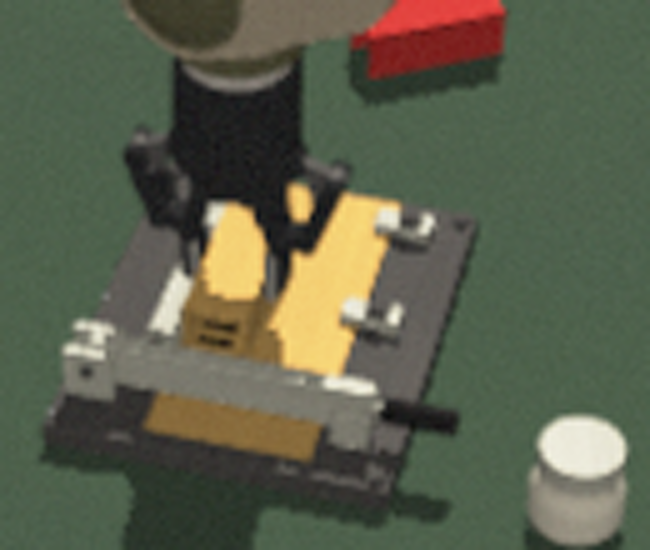

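Emit:
{"api": "move_arm", "payload": {"moves": [[0,0,2,0],[0,0,4,0],[0,0,5,0],[0,0,5,0],[0,0,5,0]]}}

```text
time_s: 19.15
position: [0.6029, 0.0559, 0.0313]
tool_rot: [[-0.187, 0.982, -0.0], [0.982, 0.187, -0.0], [-0.0, -0.0, -1.0]]
ft_force: [1.0, 0.6, -2.2]
grip_width: 0.0396
```

Emit:
{"api": "move_arm", "payload": {"moves": [[0,0,0.5,0],[0,0,1,0],[0,0,1,0],[0,0,1,0]]}}

```text
time_s: 19.55
position: [0.603, 0.0559, 0.0309]
tool_rot: [[-0.187, 0.982, 0.001], [0.982, 0.187, -0.0], [-0.0, 0.001, -1.0]]
ft_force: [-2.3, 0.3, 5.3]
grip_width: 0.0389
```

Emit:
{"api": "move_arm", "payload": {"moves": [[0,0.5,-0.3,0],[0,1,-0.3,0],[0,1.5,-0.3,0],[0,2,-0.3,0],[0,2,-0.3,0],[0,2,-0.3,0]]}}

```text
time_s: 20.15
position: [0.6046, 0.0562, 0.0309]
tool_rot: [[-0.187, 0.982, -0.001], [0.982, 0.187, -0.0], [-0.0, -0.001, -1.0]]
ft_force: [-4.9, -0.7, 6.7]
grip_width: 0.0394
```

Emit:
{"api": "move_arm", "payload": {"moves": [[0,0.5,0,0],[0,1,0,0],[0,1,0,0],[0,1,0,0]]}}

```text
time_s: 20.55
position: [0.6055, 0.0564, 0.0309]
tool_rot: [[-0.187, 0.982, -0.001], [0.982, 0.187, -0.0], [-0.0, -0.001, -1.0]]
ft_force: [-4.6, -0.6, 5.8]
grip_width: 0.0391
```

```bash
python3 - <<'E'
from h import *
p=np.load("jig.npy");state();loc()
E
```

```text
t 20.55 pos [0.6055 0.0564 0.0309] head 100.77 F [-4.56 -0.65  5.76] w 0.0391 q [ -6.  39.  80.  -0.  61. -17.]
local 0.0241 0.0049 0.0496 ang 0.188 r 0.062
```

Emit:
{"api": "move_arm", "payload": {"moves": [[0,0.3,-0.2,0],[0,0.6,-0.4,0],[0,0.8,-0.4,0],[0,0.8,-0.4,0]]}}

```text
time_s: 20.95
position: [0.6066, 0.0566, 0.0309]
tool_rot: [[-0.187, 0.982, -0.0], [0.982, 0.187, -0.0], [0.0, -0.0, -1.0]]
ft_force: [-2.1, -0.6, 1.9]
grip_width: 0.0391
```

Emit:
{"api": "move_arm", "payload": {"moves": [[0,0.3,0,0],[0,0.6,0,0],[0,0.8,0,0],[0,0.8,0,0]]}}

```text
time_s: 21.35
position: [0.6075, 0.0568, 0.0309]
tool_rot: [[-0.187, 0.982, 0.0], [0.982, 0.187, 0.0], [0.0, 0.0, -1.0]]
ft_force: [-1.1, -0.7, -0.1]
grip_width: 0.0394
```

```bash
python3 - <<'E'
from h import *
p=np.load("jig.npy");state();loc()
E
```

```text
t 21.35 pos [0.6075 0.0568 0.0309] head 100.77 F [-1.07 -0.69 -0.08] w 0.0394 q [ -6.  39.  79.   0.  62. -17.]
local 0.026 0.0049 0.0496 ang 0.194 r 0.0601
```

Emit:
{"api": "move_arm", "payload": {"moves": [[0,0.3,0,0],[0,0.6,0,0],[0,0.8,0,0],[0,0.8,0,0]]}}

```text
time_s: 21.75
position: [0.608, 0.0569, 0.0309]
tool_rot: [[-0.187, 0.982, -0.0], [0.982, 0.187, -0.0], [0.0, -0.0, -1.0]]
ft_force: [-2.0, -1.4, -0.4]
grip_width: 0.0389
```

Emit:
{"api": "move_arm", "payload": {"moves": [[0,0.3,0,0],[0,0.6,0,0],[0,0.8,0,0],[0,0.8,0,0]]}}

```text
time_s: 22.15
position: [0.6081, 0.0569, 0.0309]
tool_rot: [[-0.187, 0.982, -0.002], [0.982, 0.187, -0.0], [0.0, -0.002, -1.0]]
ft_force: [-6.5, -1.5, 1.8]
grip_width: 0.0392
```

```bash
python3 - <<'E'
from h import *
p=np.load("jig.npy");state();loc();im2=env.get_image("side")
cv2.imwrite("pics/c3.png",cv2.resize(im2[150:230,280:380,::-1],None,fx=7,fy=7,interpolation=2))
E
```

```text
t 22.15 pos [0.6081 0.0569 0.0309] head 100.78 F [-6.53 -1.5   1.82] w 0.0392 q [ -6.  39.  79.  -0.  62. -16.]
local 0.0267 0.0049 0.0496 ang 0.197 r 0.0595
```

View pics/c3.png

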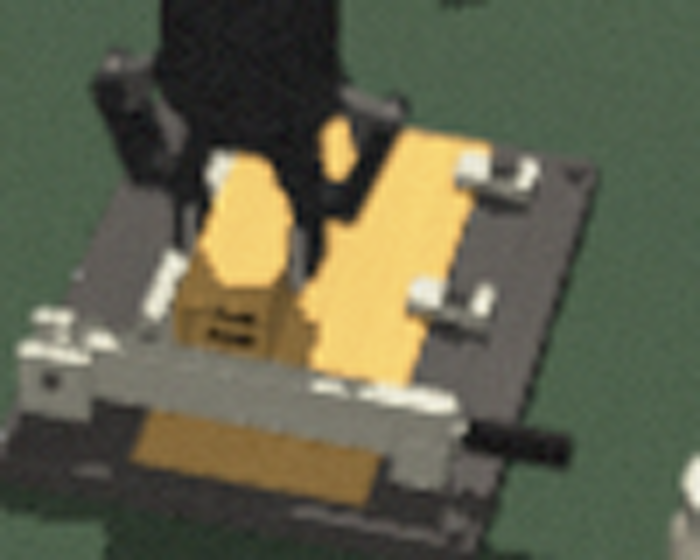

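Emit:
{"api": "move_arm", "payload": {"moves": [[0,-0.6,0,0],[1,-0.6,0,0],[3,-0.6,0,0],[5,-0.6,0,0],[7,-0.6,0,0],[9,-0.6,0,0],[11,-0.6,0,0],[13,-0.6,0,0],[15,-0.6,0,0],[17,-0.6,0,0],[18,-0.6,0,0],[18,-0.6,0,0]]}}

```text
time_s: 23.4
position: [0.6048, 0.0743, 0.0309]
tool_rot: [[-0.187, 0.982, -0.001], [0.982, 0.187, -0.001], [-0.001, -0.001, -1.0]]
ft_force: [-3.9, -2.9, 0.0]
grip_width: 0.0395
```

```bash
python3 - <<'E'
from h import *
p=np.load("jig.npy");state();loc();F=env.observe()["ft_force"];c,s=np.cos(p[2]),np.sin(p[2]);print("Fx,Fy jig",c*F[0]+s*F[1],-s*F[0]+c*F[1])
im2=env.get_image("side")
cv2.imwrite("pics/c4.png",cv2.resize(im2[150:230,280:380,::-1],None,fx=7,fy=7,interpolation=2))
E
```

```text
t 23.4 pos [0.6048 0.0743 0.0309] head 100.78 F [-3.86 -2.95  0.04] w 0.0395 q [ -4.  39.  79.  -0.  61. -15.]
local 0.0267 0.0226 0.0496 ang 0.197 r 0.0595
Fx,Fy jig -4.341268114095698 -2.174986804233902
```

View pics/c4.png

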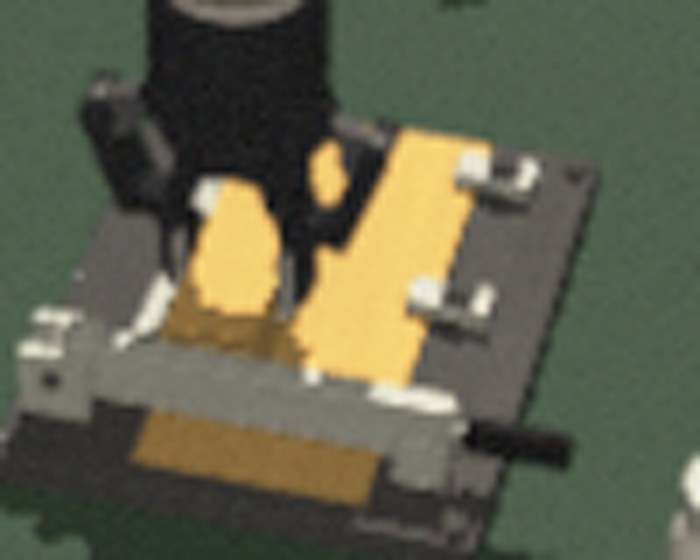

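Emit:
{"api": "move_arm", "payload": {"moves": [[1,-0.3,0,0],[2,-0.3,0,0],[3,-0.3,0,0],[4,-0.3,0,0],[4.5,-0.3,0,0],[5,-0.3,0,0],[5,-0.3,0,0]]}}

```text
time_s: 24.15
position: [0.6037, 0.0797, 0.0309]
tool_rot: [[-0.187, 0.982, -0.0], [0.982, 0.187, 0.0], [0.0, -0.0, -1.0]]
ft_force: [-2.0, -2.0, -1.9]
grip_width: 0.0392
```

Emit:
{"api": "move_arm", "payload": {"moves": [[0.5,0,0,0],[1,0,0,0],[1,0,0,0]]}}

```text
time_s: 24.45
position: [0.6036, 0.0805, 0.031]
tool_rot: [[-0.187, 0.982, -0.0], [0.982, 0.187, 0.0], [0.0, -0.0, -1.0]]
ft_force: [-2.4, -1.3, -2.7]
grip_width: 0.0395
```

Emit:
{"api": "move_arm", "payload": {"moves": [[0.5,0,0,0],[1,0,0,0],[1,0,0,0]]}}

```text
time_s: 24.75
position: [0.6035, 0.081, 0.031]
tool_rot: [[-0.187, 0.982, 0.0], [0.982, 0.187, -0.001], [-0.001, -0.0, -1.0]]
ft_force: [-1.8, -3.9, -2.5]
grip_width: 0.0392
```

```bash
cat >>h.py <<'E'
def jf():
    p=np.load("jig.npy");F=env.observe()["ft_force"];c,s=np.cos(p[2]),np.sin(p[2]);print("F jig",np.round([c*F[0]+s*F[1],-s*F[0]+c*F[1],F[2]],2))
E
python3 - <<'E'
from h import *
state();loc();jf()
E
```

```text
t 24.75 pos [0.6035 0.081  0.031 ] head 100.77 F [-1.83 -3.94 -2.45] w 0.0392 q [ -3.  39.  80.  -0.  61. -14.]
local 0.0266 0.0295 0.0497 ang 0.198 r 0.0595
F jig [-2.53 -3.52 -2.45]
```

Emit:
{"api": "move_arm", "payload": {"moves": [[0.4,0,0.3,0],[0.8,0,0.3,0],[0.8,0,0.3,0],[0.8,0,0.3,0]]}}

```text
time_s: 25.15
position: [0.6035, 0.081, 0.031]
tool_rot: [[-0.187, 0.982, 0.0], [0.982, 0.187, -0.002], [-0.002, 0.0, -1.0]]
ft_force: [-2.7, -8.3, 0.2]
grip_width: 0.0396
```

```bash
python3 - <<'E'
from h import *
state();loc();jf()
E
```

```text
t 25.15 pos [0.6035 0.081  0.031 ] head 100.76 F [-2.66 -8.32  0.22] w 0.0396 q [ -3.  39.  80.  -0.  61. -14.]
local 0.0267 0.0295 0.0497 ang 0.198 r 0.0595
F jig [-4.17 -7.67  0.22]
```

Emit:
{"api": "move_arm", "payload": {"moves": [[0.3,-0.2,0,0],[0.6,-0.2,0,0],[0.9,-0.2,0,0],[0.9,-0.2,0,0],[0.9,-0.2,0,0]]}}

```text
time_s: 25.65
position: [0.6035, 0.081, 0.0311]
tool_rot: [[-0.187, 0.982, 0.001], [0.982, 0.187, -0.003], [-0.003, 0.001, -1.0]]
ft_force: [-1.4, -12.5, -0.7]
grip_width: 0.0392
```

```bash
python3 - <<'E'
from h import *
state();loc();jf();im2=env.get_image("side");im=env.get_image("top");jf()
cv2.imwrite("pics/d1.png",cv2.resize(im2[150:230,280:380,::-1],None,fx=7,fy=7,interpolation=2))
cv2.imwrite("pics/d2.png",cv2.resize(im[130:260,260:420,::-1],None,fx=4,fy=4,interpolation=2))
E
```

```text
t 25.65 pos [0.6035 0.081  0.0311] head 100.76 F [ -1.35 -12.46  -0.69] w 0.0392 q [ -3.  39.  80.  -0.  61. -14.]
local 0.0267 0.0295 0.0498 ang 0.199 r 0.0595
F jig [ -3.66 -11.99  -0.69]
F jig [ -3.79 -11.8   -1.05]
```

View pics/d1.png

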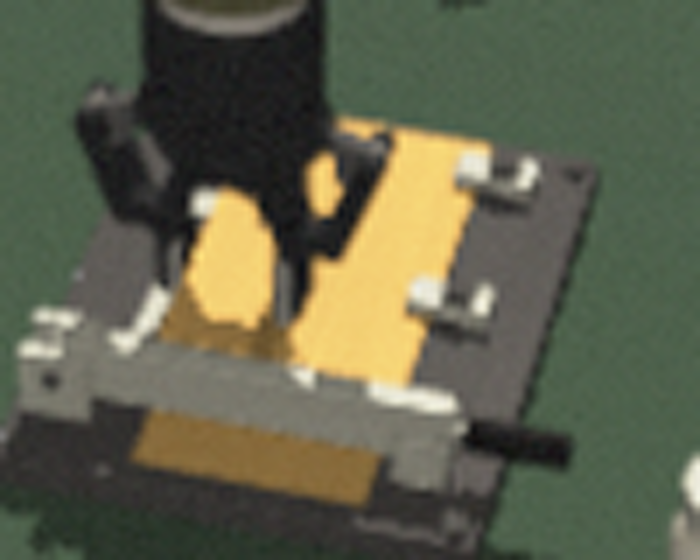

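View pics/d2.png

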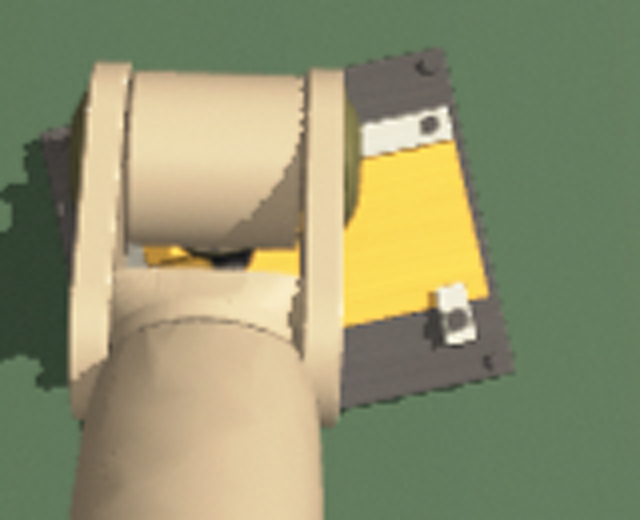

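```bash
python3 - <<'E'
from h import *
p=np.load("jig.npy");im2=env.get_image("side")
k=7;v=cv2.resize(im2[150:230,280:380,::-1],None,fx=k,fy=k,interpolation=2)
def ln(a,b,col):
    A,B=(proj("side",jigpt(p,np.array([a,b])/1000.))-[280,150]+.5)*k
    cv2.line(v,tuple(int(x) for x in A),tuple(int(x) for x in B),col,1)
for dx,col in((0,(255,0,255)),):
    X=[(5,80),(45,80),(45,-20),(5,-20)]
    for i in range(4): ln((*X[i],55),(*X[(i+1)%4],55),col)
    ln((5,80,19),(5,-20,19),col)
for z in(23,53): ln((85,92 ,z),(-85,92,z),(255,255,0))
ln((85,80,53),(-85,80,53),(255,255,0))
ln((45,78,27),(45,-122,27),(0,0,255));ln((-55,117,19),(-55,-123,19),(0,0,255));ln((-55,117,19),(45,117,19),(0,0,255))
cv2.imwrite("pics/d3.png",v)
E
```

```text
(no output)
```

View pics/d3.png

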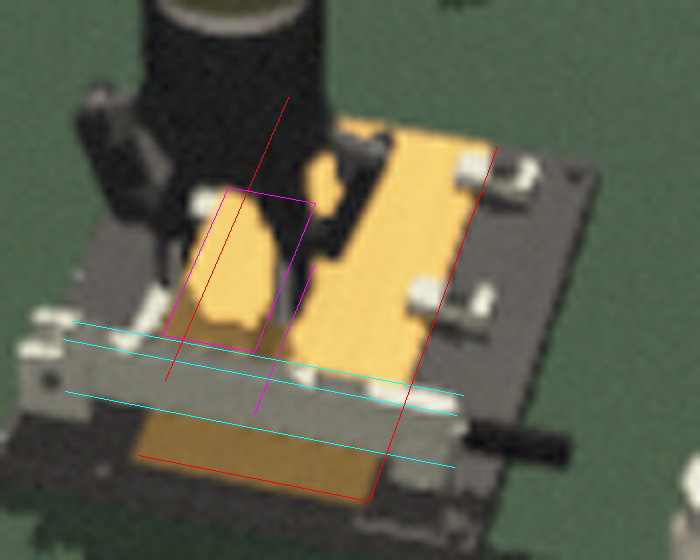

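Emit:
{"api": "move_arm", "payload": {"moves": [[0,0,0.1,0],[0,0,0.1,0],[0,0,0.1,0],[0,0,0.1,0],[0,0,0.1,0],[0,0,0.1,0],[0,0,0.1,0],[0,0,0.1,0],[0,0,0.1,0],[0,0,0.1,0],[0,0,0.1,0],[0,0,0.1,0],[0,0,0.1,0],[0,0,0.1,0],[0,0,0.1,0],[0,0,0.1,0],[0,0,0.1,0],[0,0,0.1,0],[0,0,0.1,0],[0,0,0.1,0]]}}

```text
time_s: 27.8
position: [0.6035, 0.081, 0.0311]
tool_rot: [[-0.187, 0.982, 0.001], [0.982, 0.187, -0.003], [-0.003, 0.001, -1.0]]
ft_force: [-1.7, -12.6, -0.2]
grip_width: 0.0391
```

```bash
python3 - <<'E'
from h import *
state();loc();jf();im2=env.get_image("side")
for n in("flux_jar","torch","square","offcut"):
    r=env.tip_of("side",n);print(n,[(np.round(d["point"],0).tolist()[::-1],round(d["conf"],2)) for d in r][:2])
jf()
E
```

```text
t 27.8 pos [0.6035 0.081  0.0311] head 100.76 F [ -1.68 -12.59  -0.2 ] w 0.0391 q [ -3.  39.  80.  -0.  61. -14.]
local 0.0267 0.0295 0.0498 ang 0.199 r 0.0595
F jig [ -4.   -12.05  -0.2 ]
flux_jar [([384.0, 233.0], 0.93)]
torch [([281.0, 310.0], 0.91)]
square [([414.0, 182.0], 0.5)]
offcut []
F jig [ -5.15 -11.02  -0.33]
```

Emit:
{"api": "move_arm", "payload": {"moves": [[0,0,0,0],[0,0,0,0],[0,0,0,0],[0,0,0,0],[0,0,0,0],[0,0,0,0],[0,0,0,0],[0,0,0,0]]}}

```text
time_s: 28.85
position: [0.6034, 0.081, 0.0311]
tool_rot: [[-0.187, 0.982, 0.001], [0.982, 0.187, -0.003], [-0.003, 0.001, -1.0]]
ft_force: [-2.0, -13.2, 0.1]
grip_width: 0.039
```

```bash
python3 - <<'E'
from h import *
state();jf();print(env.close_job())
E
```

```text
t 28.85 pos [0.6034 0.081  0.0311] head 100.76 F [ -2.01 -13.18   0.06] w 0.039 q [ -3.  39.  80.  -0.  61. -14.]
F jig [ -4.44 -12.57   0.06]
the job is handed in; nothing more can be done
None
```

I swung the stop down into its keeper and set the brass cowl flat on the plate against the fence and the stop. The arm is still holding it pressed endways; I handed the job in at 28.9 s.

**Last checks**
- **Stop:** I pressed on its hand grip from above and met solid resistance at 46 mm, exactly where a fully lowered grip should be.
- **Push:** the wrist read about 12 to 12.6 N endways, steady for more than three seconds. I estimate 8 to 12 N of that reaches the stop after friction on the fence and plate. I can't measure that contact directly. The sideways force against the fence was about 4 N.
- **Position:** in the side picture, the cowl lines up with the outline expected for the home pose.
- **Bystanders:** the jar, torch and square were found about where they stood at the start, but the square only at 0.5 confidence. The network did not report the offcut in the last picture, so I could not confirm it there. The arm never went near it.

**One disagreement:** the gripper's position at fence contact was 1.7 mm past where I had measured the fence in the pictures. I put that down to camera and fit error and went by the contact force.

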